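Set out the smear bench in a row

ROBOT

A 6-joint arm with a two-finger parallel gripper is mounted at the origin on the work surface. World frame = base frame: x ahead of the robot, y to its left, z up, the work surface at z = 0. Lengths are in m, angles in rad, forces in N, time in s.
With the tool pointing down it reaches from about 0.25 to 0.775 m from the base axis. Payload 4 kg.
Tool frame: the origin (TCP) lies midway between the tips of the shut fingers; the grasp point (between the pads) lies 19 mm behind it; z points along the fingers, y is the direction in which the jaws open and shut (so a half turn about z gives the same grasp; the last joint's range is limited). The gripper opens to 94 mm and grips with 3 to 60 N. Pads are 16 mm wide; open, the fingers measure 119 mm over their backs; the gripper's body (75 mm by 177 mm) begins 78 mm behind the grasp point.
Start: joints at [1.013, 0.087, 1.371, -0, 1.684, -0.103], TCP at [0.242, 0.494, 0.206] pointing down, gripper open.
Joint ranges: [-3.1, 3.1], [-0.76, 2.03], [0.27, 2.55], [-1.08, 4.22], [0.17, 2.65], [-2.57, 2.57]. Speed limits (rad/s): [2.79, 2.79, 3.14, 3.14, 3.14, 3.14].

INTERFACE

Orientations are given as [roll, pitch, yaw] about the fixed x, y, z axes, in that order (R = Rz(yaw) Ry(pitch) Rx(roll)).
In Python, from bench import robot, cams gives the robot as it stands.
- The arm moves only by the tool step_arm, never from a script. Its argument "plan" is a list that holds one entry, the list of rows, each a list of 5 numbers: the shift along the world's x, y, z in mm, then the turn about the world's z in rad, then the opening in per cent of the stroke, from 0 (shut) to 100 (fully open). In form: [[[tx, ty, tz, turn, fingers], ...]]. A call has 1 to 8 rows; each row is the pose to reach, as a shift and turn from the pose commanded when the call began; what a row does not reach only later rows make up. A row lasts 1/12 s, in which the tool goes at most 41.7 mm and 7.16 degrees, less where a joint would pass 70% of its speed; a pose out of reach is approached as far as the arm can. A call with a gripper value outside its range is refused whole. The fingers move at their own pace and stop on an object; the grip force is fixed at half the most. Time passes only in rows, so rows that repeat a pose let the fingers close. It gives the time, the measured TCP pose, the force and the opening at its end, in the units of the state.
- robot.get_obs(): the state, without advancing time (a new reading comes with each control period).
- cams.snapshot(name): name is "side" or "top" or "wrist"; returns a dict with "frame" (400x640x3 uint8, red, green, blue), "camera_matrix" (3x3 intrinsics, pixels), "origin" and "attitude" of the camera in the world; the wrist camera has in their place "T_tool_cam" (4x4, takes a point from camera to tool coordinates, whose origin is the TCP and whose axes are the flange's). Camera axes: x right, y down, z forward; pixel columns grow to the right and rows downward; lengths in m; the calibration is good to about 2 mm. A picture is of the moment at which its call begins: read the wrist's pose just before it. There is no depth.
- robot.close_job(): hands the job in, once; it reports no verdict.
The state is a dict: "time": time; "joint_positions": joint angles; "qvel": joint speeds; "joint_torque": joint torques, N m; "tool_pos": TCP position; "ee_rot": TCP orientation; "wrist_force": force on the tool from outside, world axes, zero at the start; "wrist_torque": the same for the moment, N m; "width": finger opening in m.
Only numpy, scipy, OpenCV 4.12 (cv2) and the standard library are available. Lean on these libraries where they do the work, as an engineer would, in place of code of your own. Each camera call takes 0.05 s, during which the arm holds its last target. There are 200 camera calls.

TASK

Set out the bench for smears as one straight row: the culture dish lying in the middle of the light plate, the tall amber bottle standing midway between the light plate and the staining bowl, and the slide box on the bench past the bowl, on the side away from the light plate and in line with plate and bowl, its long sides square across the row and about 4 cm of bench left between it and the bowl's rim. The little cover-glass box goes on top of the slide box, in the middle. Leave the short bottle, the jar, the beaker and the tweezers where they are.

Things in the scene. Friction and masses are not known exactly. Their poses are not given: they have to be found in the camera images.
- light_plate: The light plate: low flat square box, grey with a black top and a round white window in its middle, 120 x 120 mm, 18 mm high; fixed to the bench at the back of the working area, on the left or the right of the bowl. Origin: centre of the underside; z up. Its x axis points roughly away from the robot, square to the row; the bowl's centre lies on its y axis (towards +y or -y), 264 to 276 mm away.
- stain_bowl: The staining bowl: round open white bowl with a dark rim, 120 mm across the rim (84 mm at the foot), 40 mm high, fixed to the bench. Origin: centre of the underside; z up. 
- tall_bottle: The tall bottle: upright amber glass bottle with black cap and paper label, body 40 mm in diameter and straight up to 74 mm, 100 mm high over all, 0.13 to 0.25 kg. Origin: centre of the underside; z up. 
- slide_box: The slide box: closed grey plastic box with a dark seam and a paper label on its flat top, 86 mm long (x), 36 mm wide (y), 30 mm high, 0.14 to 0.28 kg; starts with its length within 0.5 rad of the robot's x. Origin: centre of the underside; z up. 
- cover_box: The cover-glass box: little white plastic box with a grey seam and a small grey square on the lid, 32 x 32 mm (x, y), 22 mm high, 40 g. Origin: centre of the underside; z up. 
- culture_dish: The culture dish: closed clear round dish with an amber medium, 60 mm in diameter at its top half (56 mm at its lower 7 mm), 16 mm high, solid, 50 g, lying flat. Origin: centre of the underside; z up. 
- short_bottle: The short bottle, to be left alone: amber glass like the tall one and 40 mm in diameter, but only 66 mm high over all. Origin: centre of the underside; z up. 
- sample_jar: The sample jar, to be left alone: clear glass with a steel lid, 48 mm in diameter, 63 mm high. Origin: centre of the underside; z up. 
- beaker: The beaker, to be left alone: open greenish glass cup, 60 mm across, 80 mm high, behind the row. Origin: centre of the underside; z up. 
- tweezers: The steel tweezers, to be left alone: 120 mm long (x), 20 mm wide, 10 mm high, lying flat behind the row. Origin: centre of the underside; z up. 

How it is judged:
At the end, for the whole second after the job is handed in: Dish on plate, 10 mm of centre; bottle upright, under 150 mm from plate and bowl centres, 15 mm of their line; slide box past bowl, 103-133 mm from bowl centre, 15 mm of the line, 0.2 rad of square to it; cover-glass box on slide box, 10 mm of centre; all flat, at rest (horizontal distance between culture_dish and light_plate below 0.01 m and z of culture_dish in the frame of light_plate between 0.014 and 0.022 m and angle between each of culture_dish, tall_bottle, slide_box, cover_box's own z axis and vertical below 0.1 rad and horizontal distance between tall_bottle and light_plate below 0.15 m and horizontal distance between tall_bottle and stain_bowl below 0.15 m and x of tall_bottle in the frame of light_plate between -0.015 and 0.015 m and height (world z) of tall_bottle between -0.004 and 0.004 m and horizontal distance between slide_box and stain_bowl between 0.103 and 0.133 m and horizontal distance between slide_box and light_plate above 0.33 m and x of slide_box in the frame of light_plate between -0.015 and 0.015 m and height (world z) of slide_box between -0.004 and 0.004 m and angle between the x axis of slide_box and the x axis of light_plate, either way round below 0.2 rad and horizontal distance between cover_box and slide_box below 0.01 m and z of cover_box in the frame of slide_box between 0.026 and 0.034 m and linear speed of each of tall_bottle, slide_box, cover_box, culture_dish below 0.02 m/s); the robot touches nothing.
It fails at once if the short bottle is shifted by more than 15 mm (distance of short_bottle from where it was at the start of the episode above 0.015 m).
It fails at once if the sample jar is shifted by more than 15 mm (distance of sample_jar from where it was at the start of the episode above 0.015 m).
It fails at once if the beaker is shifted by more than 15 mm (distance of beaker from where it was at the start of the episode above 0.015 m).
It fails at once if the tweezers is shifted by more than 15 mm (distance of tweezers from where it was at the start of the episode above 0.015 m).
It also fails if it takes over 106 s, if anything falls off the work surface, if the arm or the gripper's body presses on something with over 40 N, if the wrist force passes 120 N, or if a joint passes its speed limit or range.

## Working session

There is one attempt and no reset: what is moved stays moved. The work goes in short steps, Python scripts to look and compute and a tool call to move; the robot and the scene stay as the last step left them, time stands still between calls to the robot, and variables do not carry over. Pictures are saved under pics/ and viewed, about 12 in all and at most 16, crops included, and the job is handed in when it is done.

Besides the shell and the picture viewer there is one more tool, called after "Emit:" in YAML: its name, and indented under it one key for each argument. step_arm: Moves the arm, as the interface text tells. Its arguments: {"type":"object","properties":{"plan":{"type":"array"}},"required":["plan"]}

```bash
mkdir -p pics; ls
python3 - <<'E'
from bench import robot,cams
import cv2,json
print(robot.get_obs())
for n in ("top","side"):
    s=cams.snapshot(n); cv2.imwrite(f"pics/{n}0.png",s["frame"][:,:,::-1]); print(n,s["camera_matrix"],s["origin"],s["attitude"])
s=cams.snapshot("wrist");print(s["camera_matrix"],s["T_tool_cam"])
E
```

```text
pics
{'time': 0.0, 'joint_positions': array([ 1.01290033e+00,  8.79421205e-02,  1.37220366e+00,  8.04642597e-06,
        1.68359364e+00, -1.03064030e-01]), 'qvel': array([ 0.00152295, -0.00128453,  0.00085153,  0.00016417, -0.00104158,
       -0.00048814]), 'joint_torque': array([ 1.28239490e-04, -3.40174592e+01, -3.02433372e+01,  7.17142364e-02,
        3.29215906e-02, -1.77108714e-04]), 'tool_pos': array([0.24132241, 0.49363906, 0.20433688]), 'ee_rot': array([-3.13945810e+00, -2.28817539e-04,  2.68676134e+00]), 'wrist_force': array([-0.25101344,  0.43127095, -1.21182546]), 'wrist_torque': array([0.00843436, 0.04246335, 0.01595984]), 'width': 0.0941258782401357}
top [[427.86544939   0.         319.5664513 ]
 [  0.         427.86544939 198.01324203]
 [  0.           0.           1.        ]] [ 0.46588313 -0.01163082  0.98498087] [-2.98776356e+00  9.20081257e-04 -1.54970379e+00]
side [[367.43158944   0.         319.98148649]
 [  0.         367.43158944 200.56719194]
 [  0.           0.           1.        ]] [ 0.24270983 -0.55176216  0.65793675] [-2.3242856   0.00699471 -0.59197725]
[[322.38296406   0.         322.73774707]
 [  0.         322.38296406 202.82150425]
 [  0.           0.           1.        ]] [[ 5.77159749e-04 -9.58886221e-01 -2.83790209e-01  8.22720764e-02]
 [ 9.99999747e-01  6.71394565e-04 -2.34791023e-04 -1.90963749e-04]
 [ 4.15673080e-04 -2.83790002e-01  9.58886365e-01 -1.79435492e-01]
 [ 0.00000000e+00  0.00000000e+00  0.00000000e+00  1.00000000e+00]]
```

View pics/top0.png

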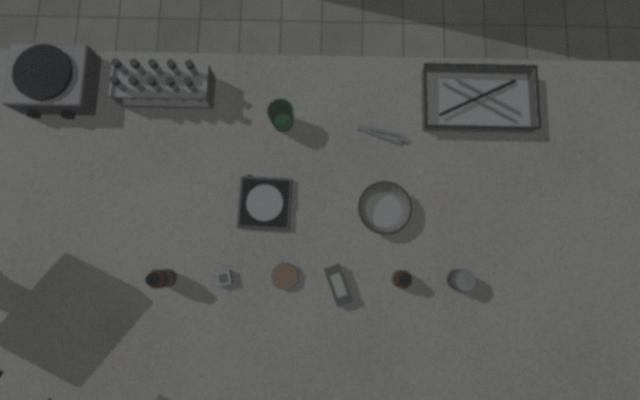

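View pics/side0.png

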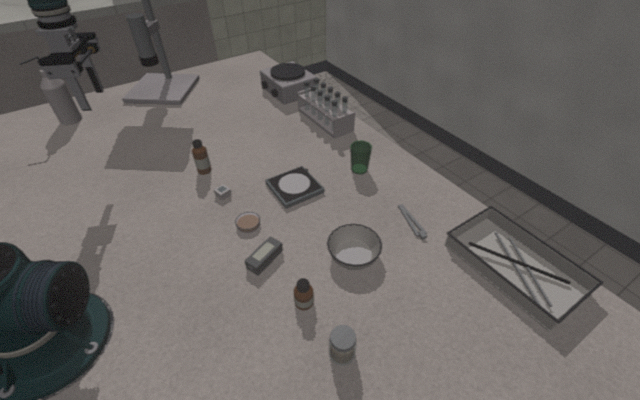

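The top view shows, in a row at about row 279: the tall bottle (158), cover box (225), dish (286), slide box (338), short bottle (402) and jar (462). Behind them are the plate (265,203) and the bowl (386,208). The side view confirms which bottle is the tall one, at (201,157). Next I'll measure from enlarged crops.

```bash
cat > h.py <<'E'
import numpy as np, cv2
from scipy.spatial.transform import Rotation as R
from bench import robot,cams
def cam(n,save=None):
    o=robot.get_obs() if n=="wrist" else None
    s=cams.snapshot(n); K=s["camera_matrix"]
    if n=="wrist":
        T=np.eye(4);T[:3,:3]=R.from_euler("xyz",o["ee_rot"]).as_matrix();T[:3,3]=o["tool_pos"]
        T=T@s["T_tool_cam"];Rm,t=T[:3,:3],T[:3,3]
    else: Rm,t=R.from_euler("xyz",s["attitude"]).as_matrix(),np.array(s["origin"])
    if save: cv2.imwrite(save+".png",s["frame"][:,:,::-1]); np.savez(save,K=K,R=Rm,t=t)
    return s["frame"],(K,Rm,t)
def load(p): d=np.load(p+".npz"); return d["K"],d["R"],d["t"]
def ray(c,uv): K,Rm,t=c; d=Rm@np.linalg.inv(K)@[uv[0],uv[1],1]; return t,d/np.linalg.norm(d)
def onz(c,uv,z): t,d=ray(c,uv); return t+d*(z-t[2])/d[2]
def proj(c,p): K,Rm,t=c; q=K@Rm.T@(np.asarray(p)-t); return q[:2]/q[2]
def tri(c1,u1,c2,u2):
    (a,d),(b,e)=ray(c1,u1),ray(c2,u2)
    s=np.linalg.lstsq(np.c_[d,-e],b-a,rcond=None)[0]; p,q=a+s[0]*d,b+s[1]*e
    return (p+q)/2,np.linalg.norm(p-q)
def crop(src,dst,x0,y0,x1,y1,k):
    im=cv2.imread(src)[y0:y1,x0:x1]; im=cv2.convertScaleAbs(im,alpha=1.5)
    cv2.imwrite(dst,cv2.resize(im,None,fx=k,fy=k,interpolation=cv2.INTER_CUBIC))
E
python3 - <<'E'
from h import *
cam("top","pics/t1");cam("side","pics/s1")
crop("pics/t1.png","pics/t1c.png",140,165,420,315,2.85)
crop("pics/s1.png","pics/s1c.png",180,130,400,320,3)
E
```

```text
(no output)
```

View pics/t1c.png

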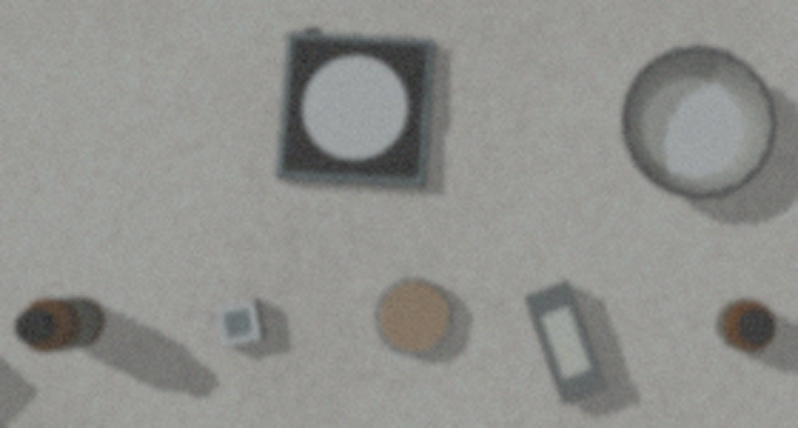

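View pics/s1c.png

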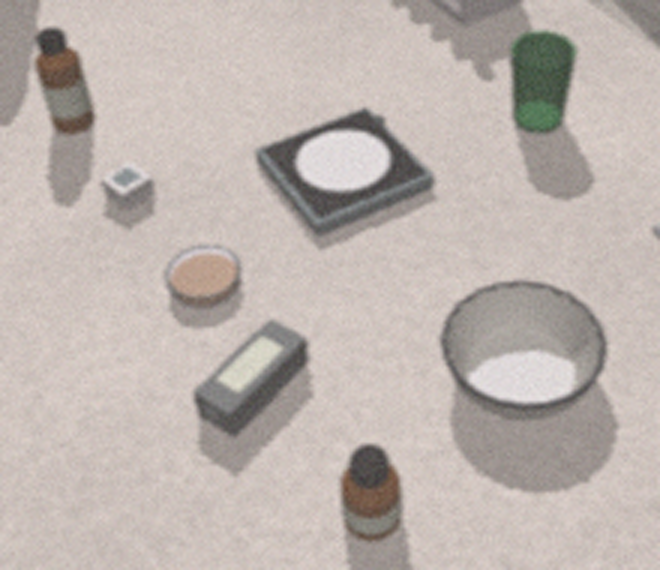

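The top crop shows the tall bottle's cap (38,325), the cover box's square (238,322), the dish (414,316), the slide label (566,342), the plate window (355,107) and the bowl rim (699,121). In the side crop the same features are at (51,36), (127,178), (204,272), (251,364), (343,160) and (524,346).

Run:
```python
from h import *
t,s=load("pics/t1"),load("pics/s1")
T=lambda u:((u[0]+.5)/2.85-.5+140,(u[1]+.5)/2.85-.5+165)
S=lambda u:((u[0]+.5)/3-.5+180,(u[1]+.5)/3-.5+130)
for n,a,b,z in (("cap",(38,325),(51,36),.1),("cover",(238,322),(127,178),.022),("dish",(414,316),(204,272),.016),("slide",(566,342),(251,364),.03),("plate",(355,107),(343,160),.018),("bowl",(699,121),(524,346),.04)):
    p,e=tri(t,T(a),s,S(b)); print(n,p.round(4),"gap",e.round(4),"top@z",onz(t,T(a),z).round(4),"side@z",onz(s,S(b),z).round(4))
c=[onz(t,T(u),.03) for u in((527,295),(567,283),(606,390),(568,402))]
print("slide c",np.round(c,3),np.mean(c,0)); d=c[0]-c[3]+c[1]-c[2];print("yaw",np.arctan2(d[1],d[0]),np.linalg.norm(d)/2)
c=[onz(t,T(u),.018) for u in((288,36),(434,40),(424,184),(278,177))]
print("plate c",np.round(c,3),np.mean(c,0));d=c[0]-c[3]+c[1]-c[2];print("yaw",np.arctan2(d[1],d[0]))
```

```text
cap [0.4289 0.3293 0.0957] gap 0.0016 top@z [0.4299 0.3273 0.1   ] side@z [0.4268 0.323  0.1   ]
cover [0.4319 0.2036 0.0148] gap 0.0002 top@z [0.4323 0.202  0.022 ] side@z [0.4297 0.1952 0.022 ]
dish [0.4395 0.0665 0.0085] gap 0.0002 top@z [0.4396 0.0659 0.016 ] side@z [0.4373 0.0593 0.016 ]
slide [ 0.4225 -0.0529  0.024 ] gap 0.0 top@z [ 0.4228 -0.0526  0.03  ] side@z [ 0.4208 -0.0576  0.03  ]
plate [0.604  0.1194 0.0121] gap 0.0004 top@z [0.6034 0.1186 0.018 ] side@z [0.6005 0.1134 0.018 ]
bowl [ 0.5961 -0.1552  0.0288] gap 0.0006 top@z [ 0.5949 -0.1537  0.04  ] side@z [ 0.5896 -0.1621  0.04  ]
slide c [[ 0.458 -0.022  0.03 ]
 [ 0.468 -0.053  0.03 ]
 [ 0.387 -0.084  0.03 ]
 [ 0.378 -0.055  0.03 ]] [ 0.42267488 -0.05331046  0.03      ]
yaw 0.3791605436129255 0.08611606562044608
plate c [[0.66  0.175 0.018]
 [0.659 0.057 0.018]
 [0.543 0.061 0.018]
 [0.546 0.177 0.018]] [0.60211872 0.11768384 0.018     ]
yaw -0.028746013844479296
```

Triangulated heights read about 6 mm low. That points to a small side-camera bias, so the wrist camera will decide when I'm close. The plate's yaw is about -0.03, and the bowl is 272 mm away towards -y. Moving to the middle with the jaws along y.

Emit:
step_arm:
  plan:
    - [[160, -280, 40, -1.0, 100], [160, -280, 40, -1.0, 100], [160, -280, 40, -1.0, 100], [160, -280, 40, -1.0, 100], [160, -280, 40, -1.0, 100], [160, -280, 40, -1.0, 100], [160, -280, 40, -1.0, 100], [160, -280, 40, -1.0, 100]]

```text
time: 0.92
tool_pos: [0.4025, 0.2116, 0.246]
ee_rot: [3.14, 0.0, 1.679]
wrist_force: [-0.5, 0.6, 0.5]
width: 0.0937
```

Emit:
step_arm:
  plan:
    - [[70, -30, 0, -1.0, 100], [70, -30, 0, -1.0, 100], [70, -30, 0, -1.0, 100], [70, -30, 0, -1.0, 100], [70, -30, 0, -1.0, 100], [70, -30, 0, -1.0, 100], [70, -30, 0, -1.0, 100], [70, -30, 0, -1.0, 100]]

```text
time: 1.58
tool_pos: [0.4716, 0.184, 0.2453]
ee_rot: [-3.141, 0.0, 0.68]
wrist_force: [0.1, 0.9, -0.3]
width: 0.0942
```

Run:
```python
from h import *
print(cam("wrist","pics/w1")[1][2])
```

```text
[0.53611634 0.23568293 0.42469414]
```

Emit:
step_arm:
  plan:
    - [[20, -120, 0, -0.57, 100], [20, -120, 0, -0.57, 100], [20, -120, 0, -0.57, 100], [20, -120, 0, -0.57, 100], [20, -120, 0, -0.57, 100], [20, -120, 0, -0.57, 100], [20, -120, 0, -0.57, 100]]

```text
time: 2.22
tool_pos: [0.4916, 0.064, 0.2454]
ee_rot: [-3.142, 0.0, 0.12]
wrist_force: [0.3, -0.8, -1.1]
width: 0.0937
```

Run:
```python
from h import *
print(cam("wrist","pics/w2")[1][2])
a=cv2.imread("pics/w1.png");b=cv2.imread("pics/w2.png")
cv2.imwrite("pics/w12.png",cv2.convertScaleAbs(cv2.resize(np.vstack([a,b])[:, :],(480,600),interpolation=cv2.INTER_AREA),alpha=1.3))
cv2.imwrite("pics/w1v.png",cv2.convertScaleAbs(cv2.resize(a,(800,500),interpolation=cv2.INTER_CUBIC),alpha=1.3))
cv2.imwrite("pics/w2v.png",cv2.convertScaleAbs(cv2.resize(b,(800,500),interpolation=cv2.INTER_CUBIC),alpha=1.3))
```

```text
[0.5738635  0.07354998 0.42484201]
```

View pics/w1v.png

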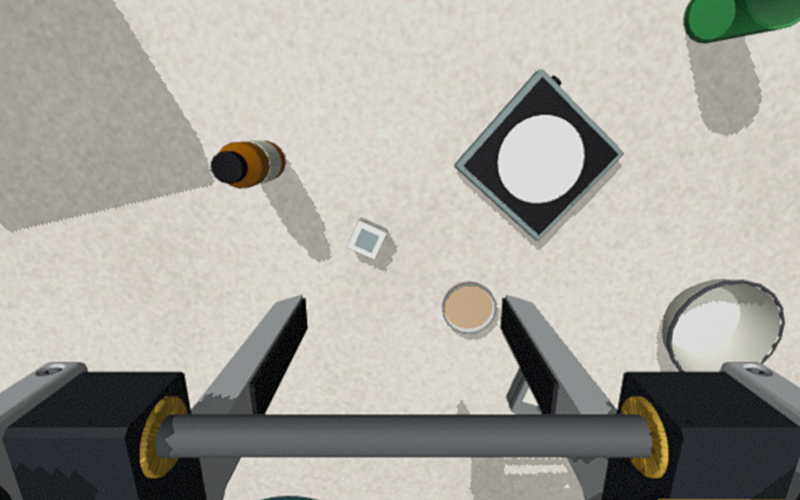

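View pics/w2v.png

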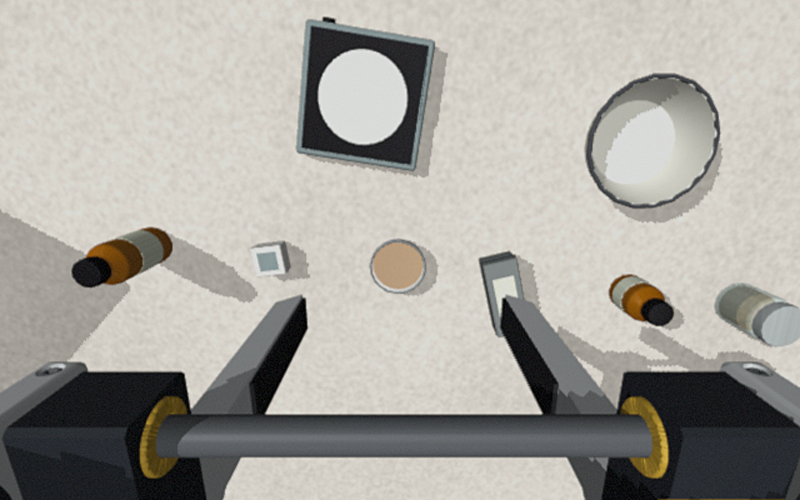

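w1 (800 px wide) shows the cap (229,168), cover square (367,239), dish (469,307) and window (541,158). w2 shows the cap (91,272), cover square (267,261), dish (398,265), window (362,96), bowl rim (653,140) and the slide box's far end at (497,254), partly behind a finger.

Run:
```python
from h import *
a,b,t=load("pics/w1"),load("pics/w2"),load("pics/t1")
W=lambda u:((u[0]+.5)/1.25-.5,(u[1]+.5)/1.25-.5)
for n,u,v,z in (("cap",(229,168),(91,272),.1),("cover",(367,239),(267,261),.022),("dish",(469,307),(398,265),.016),("plate",(541,158),(362,96),.018)):
    p,e=tri(a,W(u),b,W(v)); print(n,p.round(4),"gap",e.round(4),"w1",onz(a,W(u),z).round(4),"w2",onz(b,W(v),z).round(4))
print("bowl",onz(b,W((653,140)),.04))
for q in((481,257),(513,252),(499,334)):print("slide corner",onz(b,W(q),.03))
c=[onz(b,W(q),.018) for q in((308,20),(434,40),(415,168),(299,152))]
print(np.mean(c,0));d=c[0]-c[3]+c[1]-c[2];print(np.arctan2(d[1],d[0]))
c=[onz(b,W(q),.022) for q in((251,249),(282,246),(286,273),(255,276))]
print(np.mean(c,0));d=c[0]-c[3]+c[1]-c[2];print(np.arctan2(d[1],d[0]))
```

```text
cap [0.4282 0.3284 0.094 ] gap 0.0004 w1 [0.43   0.3267 0.1   ] w2 [0.431  0.3238 0.1   ]
cover [0.4323 0.1997 0.0231] gap 0.0013 w1 [0.4327 0.1997 0.022 ] w2 [0.4312 0.1999 0.022 ]
dish [0.4395 0.0629 0.011 ] gap 0.0004 w1 [0.4405 0.0649 0.016 ] w2 [0.4414 0.063  0.016 ]
plate [0.6045 0.1164 0.0177] gap 0.0002 w1 [0.6045 0.1165 0.018 ] w2 [0.6044 0.1163 0.018 ]
bowl [ 0.5972801  -0.15510723  0.04      ]
slide corner [ 0.46463975 -0.01996811  0.03      ]
slide corner [ 0.47381507 -0.05146131  0.03      ]
slide corner [ 0.38087925 -0.0545642   0.03      ]
[0.60304666 0.11425402 0.018     ]
-0.02181538722959144
[0.43125728 0.19833843 0.022     ]
0.16733928129755982
```

All views agree to about 3 mm. Targets: plate centre (604.5,116.5), bowl (597,-155), row yaw about -0.028, bottle at (600.5,-19), slide box at (593.5,-273). Now hovering over the slide box, aligned with it.

Emit:
step_arm:
  plan:
    - [[-66, -117, -100, 0.26, 100], [-66, -117, -100, 0.26, 100], [-66, -117, -100, 0.26, 100], [-66, -117, -100, 0.26, 100], [-66, -117, -100, 0.26, 100], [-66, -117, -100, 0.26, 100], [-66, -117, -100, 0.26, 100]]

```text
time: 2.85
tool_pos: [0.4265, -0.0524, 0.1464]
ee_rot: [3.141, -0.002, 0.378]
wrist_force: [-0.3, 0.3, 0.9]
width: 0.0939
```

Run:
```python
from h import *
print(cam("wrist","pics/w3")[1][2], robot.get_obs()["tool_pos"],robot.get_obs()["ee_rot"])
cv2.imwrite("pics/w3v.png",cv2.convertScaleAbs(cv2.resize(cv2.imread("pics/w3.png"),(800,500),interpolation=cv2.INTER_CUBIC),alpha=1.3))
```

```text
[ 0.50313709 -0.02222393  0.32603913] [ 0.4272031  -0.0522161   0.14725268] [ 3.14003720e+00 -3.12609722e-03  3.78944455e-01]
```

View pics/w3v.png

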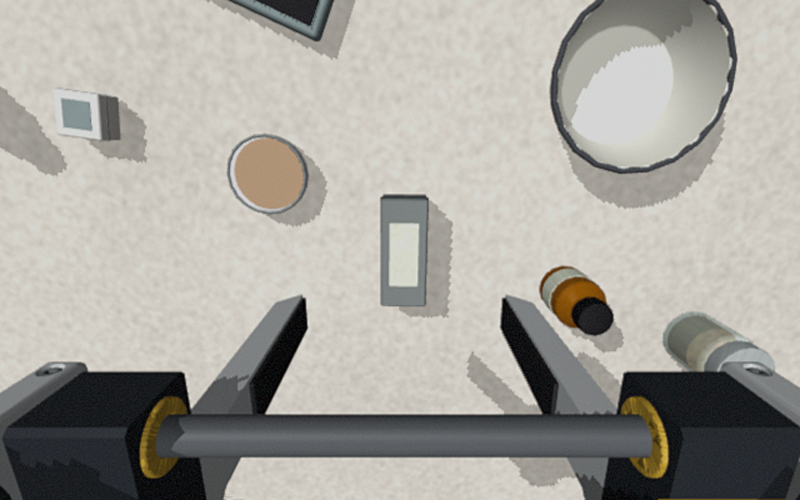

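The slide box is square to the jaws, with its label at (404,255) and top corners at (381,197), (427,197), (425,305) and (381,305). The dish is at (268,173), the cover square at (76,113) and the bowl rim at (644,82).

Run:
```python
from h import *
a,b,c=load("pics/w1"),load("pics/w2"),load("pics/w3")
W=lambda u:((u[0]+.5)/1.25-.5,(u[1]+.5)/1.25-.5)
print("label",onz(c,W((404,255)),.03)); q=[onz(c,W(k),.03) for k in((381,197),(427,197),(425,305),(381,305))]
print(np.mean(q,0),[np.linalg.norm(q[i]-q[i-1]).round(4) for i in range(4)]);d=q[0]-q[3]+q[1]-q[2];print("yaw",np.arctan2(d[1],d[0]))
print("slide h",tri(b,W((481,257)),c,W((381,197)))[0],tri(b,W((513,252)),c,W((427,197)))[0])
for n,u,v in(("dish",(398,265),(268,173)),("cover",(267,261),(76,113)),("bowl",(653,140),(644,82))):print(n,tri(b,W(u),c,W(v)))
o=robot.get_obs();print(o["tool_pos"],o["ee_rot"])
```

```text
label [ 0.42212623 -0.05537795  0.03      ]
[ 0.4233815  -0.05445188  0.03      ] [np.float64(0.0859), np.float64(0.0338), np.float64(0.0859), np.float64(0.035)]
yaw 0.3698474741994762
slide h [ 0.45582206 -0.02445002  0.00652557] [ 0.46813437 -0.05725139  0.01028588]
dish (array([0.44028283, 0.06311342, 0.01375983]), np.float64(0.0007085712522008068))
cover (array([0.43154835, 0.19971033, 0.02239808]), np.float64(0.00037094691192656295))
bowl (array([ 0.5982278 , -0.1641132 ,  0.02499758]), np.float64(0.00017113180372077443))
[ 0.4272031  -0.0522161   0.14725268] [ 3.14003720e+00 -3.12609722e-03  3.78944455e-01]
```

Emit:
step_arm:
  plan:
    - [[-4, -2, -40, 0, 65], [-4, -2, -80, 0, 65], [-4, -2, -115, 0, 65], [-4, -2, -140, 0, 65], [-4, -2, -140, 0, 65], [-4, -2, -140, 0, 0], [-4, -2, -140, 0, 0], [-4, -2, -140, 0, 0]]

```text
time: 3.57
tool_pos: [0.4242, -0.055, 0.0083]
ee_rot: [3.139, -0.004, 0.378]
wrist_force: [0.5, 0.5, 0.5]
width: 0.0449
```

Emit:
step_arm:
  plan:
    - [[0, 0, 0, 0, 0], [0, 0, 0, 0, 0], [0, 0, 0, 0, 0], [0, 0, 30, 0, 0], [0, 0, 70, 0, 0], [0, 0, 110, 0, 0]]

```text
time: 4.07
tool_pos: [0.42, -0.0546, 0.1156]
ee_rot: [-3.14, 0.003, 0.377]
wrist_force: [1.4, -0.3, -1.4]
width: 0.036
```

Gripped at 36 mm. Carrying it to its place.

Emit:
step_arm:
  plan:
    - [[171, -218, 0, -0.406, 0], [171, -218, 0, -0.406, 0], [171, -218, 0, -0.406, 0], [171, -218, 0, -0.406, 0], [171, -218, 0, -0.406, 0], [171, -218, 0, -0.406, 0], [171, -218, 0, -0.406, 0], [171, -218, 0, -0.406, 0]]

```text
time: 4.73
tool_pos: [0.5941, -0.2776, 0.1134]
ee_rot: [3.14, 0.001, -0.033]
wrist_force: [-0.3, 0.8, -1.2]
width: 0.0359
```

Run:
```python
from h import *
cam("wrist","pics/w4"); cam("top","pics/t4"); o=robot.get_obs();print(o["tool_pos"],o["ee_rot"],o["width"])
cv2.imwrite("pics/w4v.png",cv2.convertScaleAbs(cv2.resize(cv2.imread("pics/w4.png"),(800,500),interpolation=cv2.INTER_CUBIC),alpha=1.3))
```

```text
[ 0.59213555 -0.27341776  0.11413774] [-3.14017083e+00  2.38065665e-03 -3.05962278e-02] 0.036031700306274304
```

View pics/w4v.png

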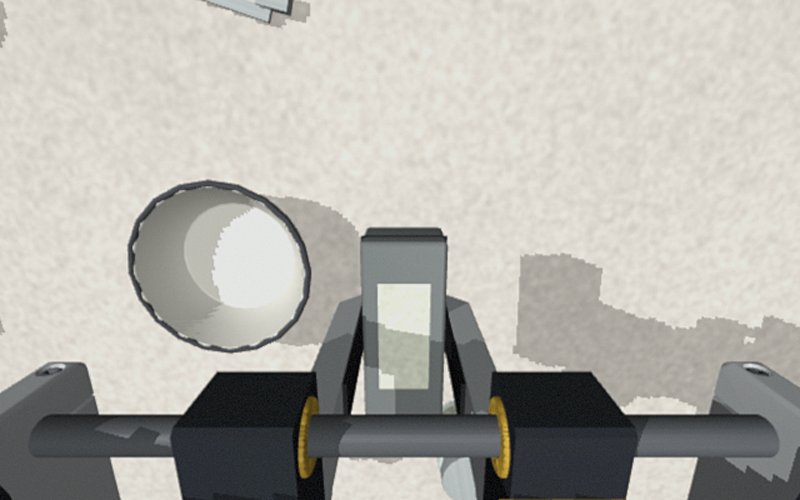

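The bowl rim spans columns 130–310 and rows 181–352 (centre 219,266). The box hangs square at column 404.

Run:
```python
from h import *
a,b,c=load("pics/w2"),load("pics/w3"),load("pics/w4")
W=lambda u:((u[0]+.5)/1.25-.5,(u[1]+.5)/1.25-.5)
p=[onz(c,W(k),.04) for k in((130,250),(310,278),(205,181),(232,352))];print(np.round(p,4),np.mean(p,0))
print(tri(a,W((653,140)),c,W((219,266))),"box label at z.14",onz(c,W((404,336)),.1138+.024))
```

```text
[[ 0.6111 -0.1007  0.04  ]
 [ 0.5879 -0.2159  0.04  ]
 [ 0.6537 -0.1571  0.04  ]
 [ 0.5346 -0.1556  0.04  ]] [ 0.59683063 -0.15730838  0.04      ]
(array([ 0.5975579 , -0.15601178,  0.0383484 ]), np.float64(0.00038177495079938024)) box label at z.14 [ 0.59486012 -0.27830634  0.1378    ]
```

Emit:
step_arm:
  plan:
    - [[0, -2, -40, 0, 0], [0, -2, -75, 0, 0], [0, -2, -100, 0, 0], [0, -2, -109, 0, 0], [0, -2, -109, 0, 0], [0, -2, -109, 0, 60], [0, -2, -109, 0, 60], [0, -2, -109, 0, 60]]

```text
time: 5.5
tool_pos: [0.593, -0.2746, 0.0078]
ee_rot: [3.141, -0.002, -0.029]
wrist_force: [0.5, 0.9, 0.4]
width: 0.0522
```

Emit:
step_arm:
  plan:
    - [[0, 0, 0, 0, 60], [0, 0, 40, 0, 60], [0, 0, 80, 0, 60], [0, 0, 120, 0, 60], [-30, 70, 130, 0, 60], [-60, 110, 130, 0, 60], [-80, 140, 130, 0, 60], [-90, 170, 130, 0.1, 60]]

```text
time: 6.17
tool_pos: [0.5132, -0.1279, 0.137]
ee_rot: [3.141, -0.001, 0.071]
wrist_force: [0.4, 0.0, 0.1]
width: 0.0566
```

Emit:
step_arm:
  plan:
    - [[-71, 304, 0, 0.1, 60], [-71, 304, 0, 0.1, 60], [-71, 304, 0, 0.1, 60], [-71, 304, 0, 0.1, 60], [-71, 304, 0, 0.1, 60], [-71, 304, 0, 0.1, 60], [-71, 304, 0, 0.1, 60], [-71, 304, 0, 0.1, 60]]

```text
time: 6.83
tool_pos: [0.4417, 0.1791, 0.1367]
ee_rot: [-3.14, -0.001, 0.174]
wrist_force: [0.2, -0.3, 0.5]
width: 0.0565
```

Emit:
step_arm:
  plan:
    - [[0, 0, 0, 0, 60], [0, 0, 0, 0, 60], [0, 0, 0, 0, 60]]

```text
time: 7.08
tool_pos: [0.4435, 0.1746, 0.1363]
ee_rot: [3.141, -0.0, 0.171]
wrist_force: [0.1, -0.7, 0.1]
width: 0.056
```

Run:
```python
from h import *
cam("wrist","pics/w5"); o=robot.get_obs();print(o["tool_pos"],o["ee_rot"],o["width"])
cv2.imwrite("pics/w5v.png",cv2.convertScaleAbs(cv2.resize(cv2.imread("pics/w5.png")[:,:],(800,500),interpolation=cv2.INTER_CUBIC),alpha=1.3))
```

```text
[0.44357177 0.17425115 0.13620506] [ 3.14093460e+00 -2.39634910e-04  1.69485254e-01] 0.05662521893805107
```

View pics/w5v.png

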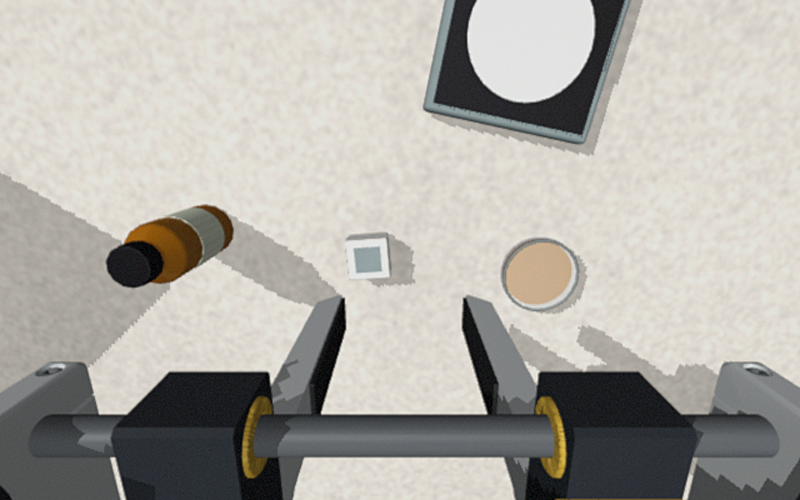

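The cover box is at (368,260), nearly square, with corners (346,239), (388,236), (390,278) and (349,281). The dish is at (540,274) and the cap at (134,265).

Run:
```python
from h import *
b,a,c=load("pics/w1"),load("pics/w2"),load("pics/w5")
W=lambda u:((u[0]+.5)/1.25-.5,(u[1]+.5)/1.25-.5)
q=[onz(c,W(k),.022) for k in((346,239),(388,236),(390,278),(349,281))]
print("cover",onz(c,W((368,260)),.022),np.mean(q,0),[np.linalg.norm(q[i]-q[i-1]).round(4) for i in range(4)]);d=q[0]-q[3]+q[1]-q[2];print("yaw",np.arctan2(d[1],d[0]))
print(tri(b,W((367,239)),c,W((368,260))))
print("dish",onz(c,W((540,274)),.016),"cap",onz(c,W((134,265)),.1),tri(b,W((229,168)),c,W((134,265))))
```

```text
cover [0.43061753 0.19908717 0.022     ] [0.43157878 0.19903733 0.022     ] [np.float64(0.0336), np.float64(0.0317), np.float64(0.0334), np.float64(0.0319)]
yaw 0.20331591432368606
(array([0.43225352, 0.19945251, 0.02409437]), np.float64(0.002043405862142738))
dish [0.44024288 0.06418552 0.016     ] cap [0.43047259 0.32536686 0.1       ] (array([0.42876853, 0.32778058, 0.09618917]), np.float64(6.600256060145806e-05))
```

Emit:
step_arm:
  plan:
    - [[-12, 25, -20, 0.03, 60], [-12, 25, -60, 0.03, 60], [-12, 25, -100, 0.03, 60], [-12, 25, -130, 0.03, 60], [-12, 25, -130, 0.03, 60], [-12, 25, -130, 0.03, 0], [-12, 25, -130, 0.03, 0], [-12, 25, -130, 0.03, 0]]

```text
time: 7.8
tool_pos: [0.432, 0.1995, 0.0067]
ee_rot: [3.141, -0.001, 0.199]
wrist_force: [-0.1, -0.2, 0.3]
width: 0.04
```

Emit:
step_arm:
  plan:
    - [[0, 0, 0, 0, 0], [0, 0, 0, 0, 0], [0, 0, 0, 0, 0], [0, 0, 30, 0, 0], [0, 0, 70, 0, 0], [0, 0, 110, 0, 0], [0, 0, 130, 0, 0], [0, 0, 130, 0, 0]]

```text
time: 8.47
tool_pos: [0.4347, 0.2016, 0.1427]
ee_rot: [-3.14, -0.012, 0.201]
wrist_force: [0.7, -0.2, 0.9]
width: 0.0316
```

Emit:
step_arm:
  plan:
    - [[80, -240, 0, -0.1, 0], [80, -240, 0, -0.1, 0], [80, -240, 0, -0.1, 0], [80, -240, 0, -0.1, 0], [80, -240, 0, -0.1, 0], [80, -240, 0, -0.1, 0], [80, -240, 0, -0.1, 0], [80, -240, 0, -0.1, 0]]

```text
time: 9.13
tool_pos: [0.5106, -0.0417, 0.1339]
ee_rot: [-3.141, 0.003, 0.096]
wrist_force: [-0.1, -0.3, -0.5]
width: 0.0314
```

Emit:
step_arm:
  plan:
    - [[81, -234, 0, -0.13, 0], [81, -234, 0, -0.13, 0], [81, -234, 0, -0.13, 0], [81, -234, 0, -0.13, 0], [81, -234, 0, -0.13, 0], [81, -234, 0, -0.13, 0], [81, -234, 0, -0.13, 0], [81, -234, 0, -0.13, 0]]

```text
time: 9.8
tool_pos: [0.5919, -0.2733, 0.1335]
ee_rot: [-3.139, 0.003, -0.03]
wrist_force: [0.3, 0.4, -0.2]
width: 0.032
```

Run:
```python
from h import *
cam("wrist","pics/w6"); o=robot.get_obs();print(o["tool_pos"],o["ee_rot"],o["width"])
cv2.imwrite("pics/w6v.png",cv2.convertScaleAbs(cv2.resize(cv2.imread("pics/w6.png")[:,:],(800,500),interpolation=cv2.INTER_CUBIC),alpha=1.3))
```

```text
[ 0.59192472 -0.2719942   0.1342601 ] [-3.13901756e+00  2.68484534e-03 -2.84524523e-02] 0.032050034599808985
```

View pics/w6v.png

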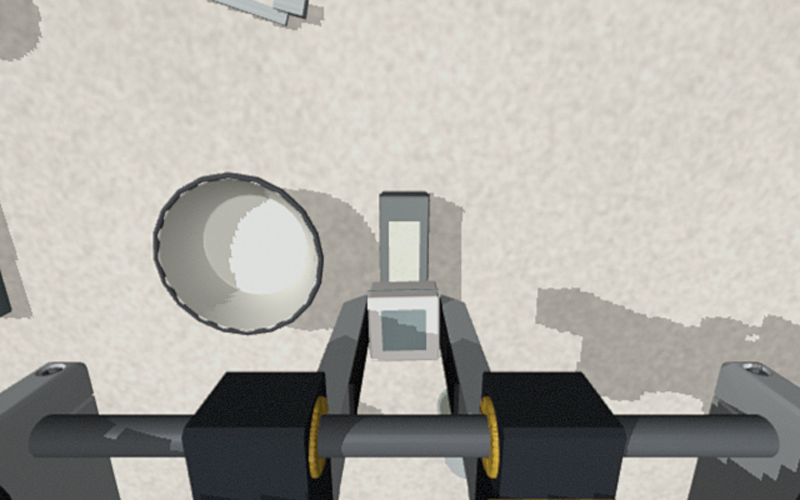

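The slide box's far edge is at (380,194)–(428,194), with its sides vertical. The cover box's lid square is at (404,331), and the bowl rim's centre at (239,254).

Run:
```python
from h import *
c=load("pics/w6"); o=robot.get_obs(); print(o["tool_pos"],o["ee_rot"][2])
W=lambda u:((u[0]+.5)/1.25-.5,(u[1]+.5)/1.25-.5)
p,q,r,s=[onz(c,W(k),.03) for k in((380,194),(428,194),(428,280),(379,280))]
d=p-s+q-r; y=np.arctan2(d[1],d[0]);print("far",(p+q)/2,"w",np.linalg.norm(p-q),"yaw",y,"centre",(p+q)/2-.043*np.array([np.cos(y),np.sin(y),0]))
print("cover in hand",onz(c,W((404,331)),.134+.017),"bowl",onz(c,W((239,254)),.04))
```

```text
[ 0.59192472 -0.2719942   0.1342601 ] -0.02845245233123328
far [ 0.63495023 -0.27517483  0.03      ] w 0.0336398997508977 yaw -0.03493752004451694 centre [ 0.59197647 -0.27367282  0.03      ]
cover in hand [ 0.59152479 -0.27400149  0.151     ] bowl [ 0.59743713 -0.15746591  0.04      ]
```

Emit:
step_arm:
  plan:
    - [[0, -2, -40, 0, 0], [0, -2, -75, 0, 0], [0, -2, -92, 0, 0], [0, -2, -99, 0, 0], [0, -2, -99, 0, 0], [0, -2, -99, 0, 55], [0, -2, -99, 0, 55], [0, -2, -99, 0, 55]]

```text
time: 10.52
tool_pos: [0.5928, -0.2748, 0.0381]
ee_rot: [3.141, -0.001, -0.028]
wrist_force: [0.4, -0.1, -0.2]
width: 0.0483
```

Emit:
step_arm:
  plan:
    - [[0, 0, 0, 0, 55], [0, 0, 30, 0, 55], [0, 0, 65, 0, 55], [0, 0, 100, 0, 75], [-30, 60, 110, 0, 85], [-55, 90, 110, 0, 85], [-80, 120, 110, 0, 85], [-100, 150, 110, 0.1, 85]]

```text
time: 11.18
tool_pos: [0.4998, -0.1367, 0.1477]
ee_rot: [3.141, -0.002, 0.072]
wrist_force: [0.2, 0.3, -0.1]
width: 0.079
```

Emit:
step_arm:
  plan:
    - [[-53, 185, 0, 0.2, 85], [-53, 185, 0, 0.2, 85], [-53, 185, 0, 0.2, 85], [-53, 185, 0, 0.2, 85], [-53, 185, 0, 0.2, 85], [-53, 185, 0, 0.2, 85], [-53, 185, 0, 0.2, 85]]

```text
time: 11.77
tool_pos: [0.4475, 0.0482, 0.1475]
ee_rot: [3.141, -0.001, 0.274]
wrist_force: [-0.4, -0.1, 0.1]
width: 0.0802
```

Run:
```python
from h import *
cam("wrist","pics/w7"); o=robot.get_obs();print(o["time"],o["tool_pos"],o["ee_rot"],o["width"])
cam("top","pics/t7")
a=cv2.imread("pics/w7.png"); b=cv2.imread("pics/t7.png")
a=cv2.convertScaleAbs(cv2.resize(a[100:290,60:590],(800,287),interpolation=cv2.INTER_CUBIC),alpha=1.3)
b=cv2.convertScaleAbs(cv2.resize(b[160:300,220:500],(620,310),interpolation=cv2.INTER_CUBIC),alpha=1.5)
v=np.zeros((600,800,3),np.uint8);v[:287]=a;v[290:,:620]=b;cv2.imwrite("pics/v7.png",v)
```

```text
11.8167 [0.44786244 0.04721663 0.14737401] [ 3.14043709e+00 -9.09259043e-04  2.71800867e-01] 0.07947703902129286
```

View pics/v7.png

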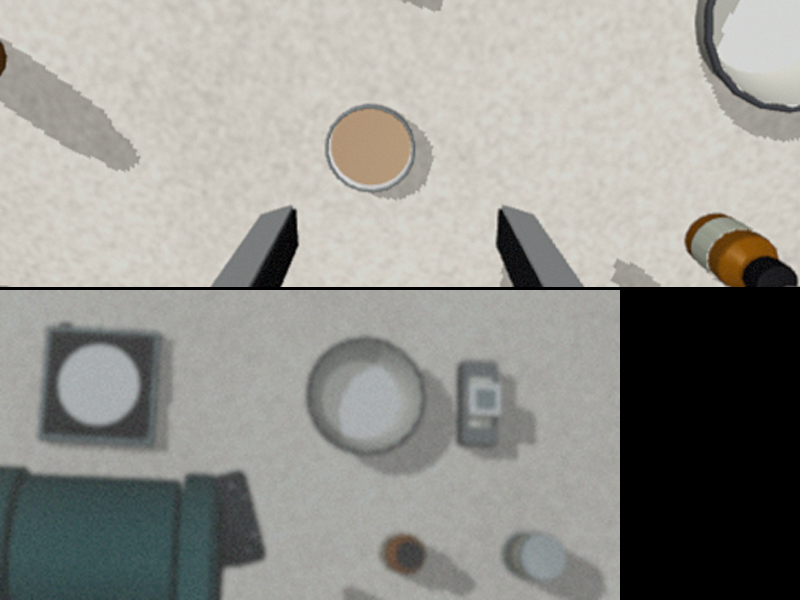

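The dish is at (371,148), midway between the fingers. The top view shows the slide box square past the bowl, outline x 458–498 and y 361–446. The cover box is on it at (486,398). I'll check that offset for parallax.

Run:
```python
from h import *
c,t=load("pics/w7"),load("pics/t7")
k=800/530;print("dish",onz(c,((371.5)/k-.5+60,148.5/k-.5+100),.016))
k=620/280;T=lambda u:((u[0]+.5)/k-.5+220,(u[1]-290+.5)/k-.5+160)
print("slide top",onz(t,T((478,404)),.03),"cover top",onz(t,T((486,398)),.052),onz(t,T((486,398)),.022))
print("bowl",onz(t,T((366,396)),.04),"plate",onz(t,T((99,385)),.018))
```

```text
dish [0.43992831 0.06294716 0.016     ]
slide top [ 0.58936348 -0.26896274  0.03      ] cover top [ 0.59268674 -0.27109342  0.052     ] [ 0.59676411 -0.27943644  0.022     ]
bowl [ 0.59381653 -0.15384698  0.04      ] plate [0.6024646  0.11805849 0.018     ]
```

Emit:
step_arm:
  plan:
    - [[-8, 15, -40, 0, 85], [-8, 15, -80, 0, 85], [-8, 15, -115, 0, 85], [-8, 15, -143, 0, 85], [-8, 15, -143, 0, 85], [-8, 15, -143, 0, 0], [-8, 15, -143, 0, 0], [-8, 15, -143, 0, 0]]

```text
time: 12.53
tool_pos: [0.4401, 0.0614, 0.0041]
ee_rot: [3.141, -0.0, 0.269]
wrist_force: [0.3, 0.0, 0.2]
width: 0.0631
```

Emit:
step_arm:
  plan:
    - [[0, 0, 0, 0, 0], [0, 0, 0, 0, 0], [0, 0, 0, 0, 0], [0, 0, 30, 0, 0], [0, 0, 60, 0, 0], [0, 0, 60, 0, 0]]

```text
time: 13.03
tool_pos: [0.4439, 0.0625, 0.07]
ee_rot: [3.139, -0.011, 0.271]
wrist_force: [1.5, -0.3, 0.6]
width: 0.0592
```

Emit:
step_arm:
  plan:
    - [[164, 53, 0, -0.3, 0], [164, 53, 0, -0.3, 0], [164, 53, 0, -0.3, 0], [164, 53, 0, -0.3, 0], [164, 53, 0, -0.3, 0], [164, 53, 0, -0.3, 0], [164, 53, 0, -0.3, 0]]

```text
time: 13.62
tool_pos: [0.6026, 0.1153, 0.0629]
ee_rot: [3.141, 0.003, -0.029]
wrist_force: [-0.2, -0.1, -1.6]
width: 0.0593
```

Run:
```python
from h import *
cam("wrist","pics/w8"); o=robot.get_obs();print(o["tool_pos"],o["ee_rot"],o["width"])
cv2.imwrite("pics/w8v.png",cv2.convertScaleAbs(cv2.resize(cv2.imread("pics/w8.png")[:,:],(800,500),interpolation=cv2.INTER_CUBIC),alpha=1.3))
```

```text
[0.60228518 0.11507775 0.0635253 ] [ 3.14107432e+00  1.75367815e-03 -2.90866827e-02] 0.0589339800226478
```

View pics/w8v.png

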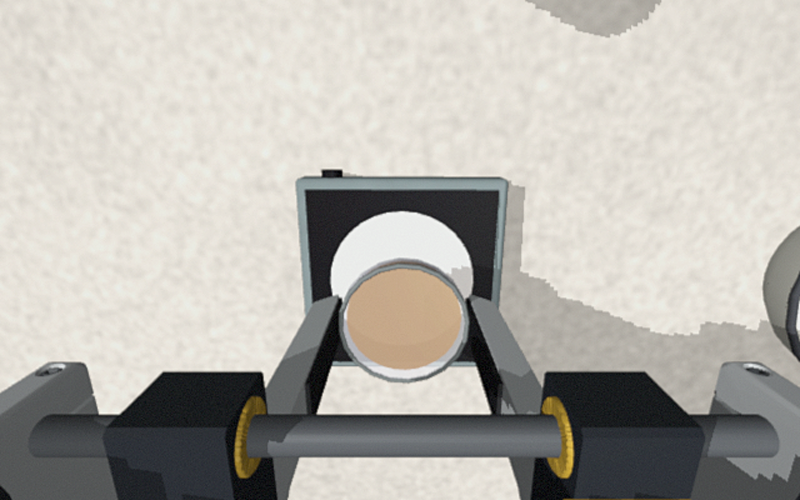

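The dish in the hand has its centre at (405,319). The window's edges are at columns 331–473 and its top at row 211; the plate's far corners are at (297,179) and (507,178).

Run:
```python
from h import *
c=load("pics/w8")
W=lambda u:((u[0]+.5)/1.25-.5,(u[1]+.5)/1.25-.5)
for q in((297,179),(507,178),(402,211),(331,278),(473,278)):print(q,onz(c,W(q),.018).round(4))
z=robot.get_obs()["tool_pos"][2]; print(z,"dish top",onz(c,W((405,319)),z+.012))
```

```text
(297, 179) [0.664  0.1715 0.018 ]
(507, 178) [0.6612 0.0561 0.018 ]
(402, 211) [0.6445 0.1144 0.018 ]
(331, 278) [0.6057 0.1574 0.018 ]
(473, 278) [0.6033 0.0736 0.018 ]
0.06352529520994923 dish top [0.6056883  0.11400568 0.0755253 ]
```

Emit:
step_arm:
  plan:
    - [[-1, 1, -25, 0, 0], [-1, 1, -36, 0, 0], [-1, 1, -41, 0, 0], [-1, 1, -41, 0, 0], [-1, 1, -41, 0, 0], [-1, 1, -41, 0, 80], [-1, 1, -41, 0, 80], [-1, 1, -41, 0, 80]]

```text
time: 14.33
tool_pos: [0.6031, 0.1163, 0.0238]
ee_rot: [-3.142, -0.001, -0.029]
wrist_force: [-0.1, 0.8, 0.2]
width: 0.074
```

Emit:
step_arm:
  plan:
    - [[0, 0, 0, 0, 80], [0, 0, 0, 0, 80], [0, 0, 40, 0, 80], [0, 0, 80, 0, 80], [0, 0, 120, 0, 80], [-40, 40, 140, 0.1, 80], [-60, 70, 140, 0.2, 80], [-80, 100, 140, 0.3, 80]]

```text
time: 15.0
tool_pos: [0.5267, 0.2119, 0.1659]
ee_rot: [-3.141, -0.006, 0.273]
wrist_force: [0.9, 0.7, 0.6]
width: 0.0751
```

Emit:
step_arm:
  plan:
    - [[-93, 90, 0, 0.2, 85], [-93, 90, 0, 0.2, 85], [-93, 90, 0, 0.2, 85], [-93, 90, 0, 0.2, 85], [-93, 90, 0, 0.2, 85], [-93, 90, 0, 0.2, 85]]

```text
time: 15.5
tool_pos: [0.4334, 0.3012, 0.163]
ee_rot: [3.141, -0.001, 0.472]
wrist_force: [0.0, -0.2, 0.6]
width: 0.08
```

Run:
```python
from h import *
cam("wrist","pics/w9"); o=robot.get_obs();print(o["tool_pos"],o["ee_rot"],o["width"])
cam("top","pics/t9")
a=cv2.imread("pics/w9.png"); b=cv2.imread("pics/t9.png")
a=cv2.convertScaleAbs(cv2.resize(a[:300],(640,300)),alpha=1.3)
b=cv2.convertScaleAbs(cv2.resize(b[160:300,220:500],(590,295),interpolation=cv2.INTER_CUBIC),alpha=1.5)
v=np.zeros((600,640,3),np.uint8);v[:300]=a;v[305:,:590]=b;cv2.imwrite("pics/v9.png",v)
```

```text
[0.43395383 0.30067498 0.16286514] [ 3.14066007e+00 -4.48993258e-04  4.70008887e-01] 0.0799407272303016
```

View pics/v9.png

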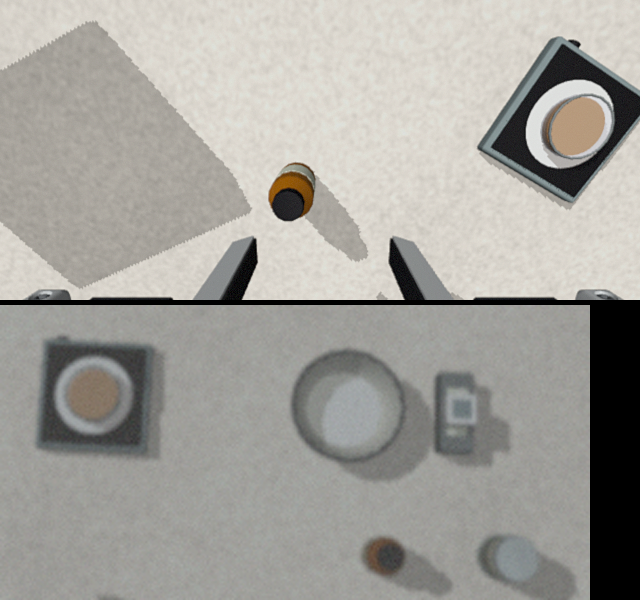

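The dish lies on the plate at (580,126) in the wrist view and (92,393) in the top view. The tall bottle's cap is at (288,205), between the fingers.

Run:
```python
from h import *
c,t,a=load("pics/w9"),load("pics/t9"),load("pics/w1")
k=590/280;T=lambda u:((u[0]+.5)/k-.5+220,(u[1]-305+.5)/k-.5+160)
print("dish",onz(c,(580,126),.034),onz(t,T((92,393)),.034),"window",onz(c,(570,124),.018),onz(t,T((94,395)),.018))
print("cap",onz(c,(288,205),.1),tri(a,(183,134.3),c,(288,205)))
```

```text
dish [0.60245762 0.11672457 0.034     ] [0.60271672 0.11834715 0.034     ] window [0.6044444  0.11521949 0.018     ] [0.60287511 0.11827643 0.018     ]
cap [0.42999447 0.32916003 0.1       ] (array([0.4275518 , 0.32886967, 0.09254278]), np.float64(0.00013662739810266672))
```

Emit:
step_arm:
  plan:
    - [[-4, 26, -10, 0, 85], [-4, 26, -40, 0, 85], [-4, 26, -80, 0, 85], [-4, 26, -115, 0, 85], [-4, 26, -135, 0, 85], [-4, 26, -135, 0, 0], [-4, 26, -135, 0, 0], [-4, 26, -135, 0, 0]]

```text
time: 16.27
tool_pos: [0.4311, 0.3273, 0.0295]
ee_rot: [-3.142, -0.003, 0.469]
wrist_force: [-0.3, 0.2, 0.5]
width: 0.0632
```

Emit:
step_arm:
  plan:
    - [[0, 0, 0, 0, 0], [0, 0, 0, 0, 0], [0, 0, 0, 0, 0], [0, 0, 0, 0, 0], [0, 0, 30, 0, 0], [0, 0, 60, 0, 0], [0, 0, 90, 0, 0], [0, 0, 90, 0, 0]]

```text
time: 16.93
tool_pos: [0.4326, 0.3295, 0.1253]
ee_rot: [-3.141, -0.013, 0.471]
wrist_force: [0.6, 1.1, -0.1]
width: 0.0394
```

Emit:
step_arm:
  plan:
    - [[20, -30, 0, -0.05, 0], [40, -65, 0, -0.1, 0], [60, -100, 0, -0.15, 0], [80, -135, 0, -0.2, 0], [95, -170, 0, -0.25, 0], [110, -205, 0, -0.3, 0], [125, -240, 0, -0.35, 0], [140, -275, 0, -0.4, 0]]

```text
time: 17.6
tool_pos: [0.5689, 0.0505, 0.1166]
ee_rot: [3.142, 0.002, 0.068]
wrist_force: [0.4, 1.2, -1.8]
width: 0.0398
```

Emit:
step_arm:
  plan:
    - [[15, -35, 0, -0.05, 0], [30, -60, 0, -0.1, 0], [30, -71, 0, -0.1, 0], [30, -71, 0, -0.1, 0], [30, -71, -30, -0.1, 0], [30, -71, -60, -0.1, 0], [30, -71, -80, -0.1, 0], [30, -71, -80, -0.1, 0]]

```text
time: 18.27
tool_pos: [0.5937, -0.0163, 0.0313]
ee_rot: [-3.14, 0.013, -0.027]
wrist_force: [-0.3, -0.6, -2.7]
width: 0.0393
```

Run:
```python
from h import *
cam("wrist","pics/w10"); o=robot.get_obs();print(o["tool_pos"],o["ee_rot"],o["width"])
cv2.imwrite("pics/w10v.png",cv2.convertScaleAbs(cv2.resize(cv2.imread("pics/w10.png")[:,:],(800,500),interpolation=cv2.INTER_CUBIC),alpha=1.3))
```

```text
[ 0.5956764  -0.01663711  0.0343054 ] [-3.14030605  0.00802305 -0.02697441] 0.03950517012926533
```

View pics/w10v.png

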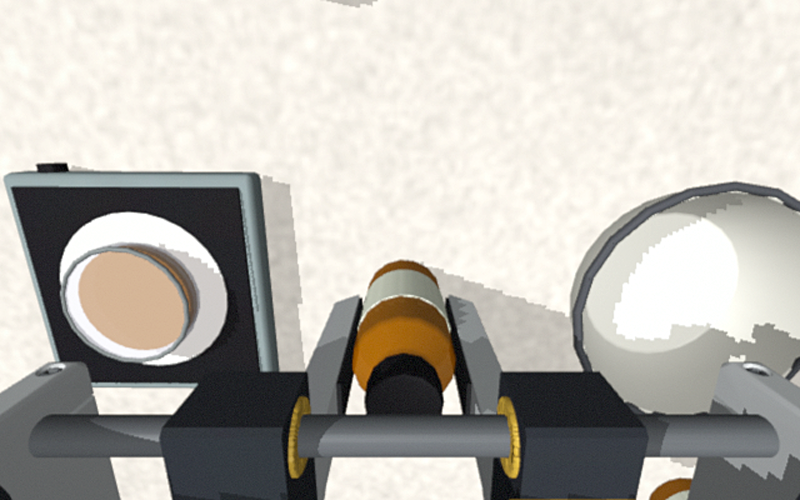

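The bottle hangs at column 404, between the plate's edge (262) and the bowl's rim (572), and there's room to open the jaws. Setting it down.

Emit:
step_arm:
  plan:
    - [[3, -2, -4, 0, 0], [3, -2, -7, 0, 0], [3, -2, -9, 0, 0], [3, -2, -9, 0, 0], [3, -2, -9, 0, 0], [3, -2, -9, 0, 0], [3, -2, -9, 0, 75], [3, -2, -9, 0, 75]]

```text
time: 18.98
tool_pos: [0.6026, -0.0208, 0.0295]
ee_rot: [3.141, -0.001, -0.029]
wrist_force: [0.4, -0.7, -0.8]
width: 0.0492
```

Emit:
step_arm:
  plan:
    - [[0, 0, 0, 0, 75], [0, 0, 0, 0, 75], [0, 0, 0, 0, 75], [0, 0, 35, 0, 75], [0, 0, 75, 0, 75], [0, 0, 115, 0, 75], [0, 0, 155, 0, 75], [0, 0, 190, 0, 75]]

```text
time: 19.65
tool_pos: [0.6022, -0.0207, 0.222]
ee_rot: [3.141, -0.002, -0.029]
wrist_force: [1.5, -0.1, -0.3]
width: 0.0707
```

Emit:
step_arm:
  plan:
    - [[-40, 0, 20, 0, 75], [-80, 0, 20, 0, 75], [-120, 0, 20, 0, 75], [-160, 0, 20, 0, 75], [-200, 0, 20, 0, 75], [-220, 0, 20, 0, 75], [-220, 0, 20, 0, 75]]

```text
time: 20.23
tool_pos: [0.3794, -0.0205, 0.2399]
ee_rot: [3.141, -0.002, -0.03]
wrist_force: [0.8, -0.6, 1.3]
width: 0.0701
```

Run:
```python
from h import *
o=robot.get_obs();print(o["time"],o["tool_pos"],o["wrist_force"])
cam("wrist","pics/w11");cam("top","pics/t11")
a=cv2.imread("pics/w11.png"); b=cv2.imread("pics/t11.png")
a=cv2.convertScaleAbs(a[:290],alpha=1.3)
b=cv2.convertScaleAbs(cv2.resize(b[90:250,225:500],(515,300),interpolation=cv2.INTER_CUBIC),alpha=1.5)
v=np.zeros((595,640,3),np.uint8);v[:290]=a;v[295:,:515]=b;cv2.imwrite("pics/v11.png",v)
```

```text
20.2333 [ 0.37936689 -0.02048102  0.23994165] [ 0.76654003 -0.59789821  1.25522443]
```

View pics/v11.png

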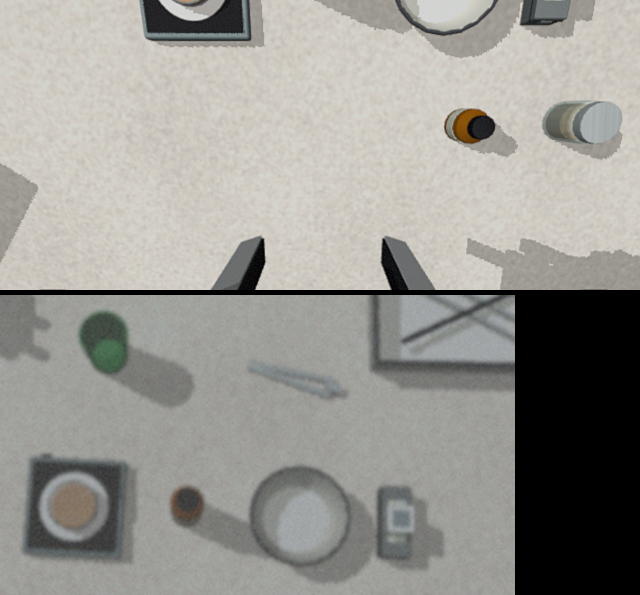

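The bottle stands upright at (188,500), between the plate (74,506) and the bowl (300,515). The slide box is at (395,523) with the cover box at (401,519). The untouched things look unchanged. Final numbers, plus one side view.

Run:
```python
from h import *
t=load("pics/t11");k=515/275;T=lambda u:((u[0]+.5)/k-.5+225,(u[1]-295+.5)/k-.5+90)
g=lambda u,z:onz(t,T(u),z)[:2]
pl,bo=g((74,506),.018),g((300,515),.04); u=(bo-pl)/np.linalg.norm(bo-pl); n=np.array([-u[1],u[0]])
for m,p in(("dish",g((73,505),.034)),("bottle",g((188,500),.1)),("slide",g((395,523),.03)),("cover",g((401,519),.052))):
    print(m,p.round(4),"along",((p-pl)@u).round(4),"off",((p-pl)@n).round(4),"to bowl",np.linalg.norm(p-bo).round(4))
cam("side","pics/s11");crop("pics/s11.png","pics/s11c.png",250,110,450,310,3)
```

```text
dish [0.6018 0.1175] along 0.0009 off -0.0011 to bowl 0.2713
bottle [ 0.6007 -0.0197] along 0.1381 off 0.002 to bowl 0.1342
slide [ 0.5887 -0.2692] along 0.3878 off -0.0024 to bowl 0.1156
cover [ 0.5907 -0.2704] along 0.389 off -0.0003 to bowl 0.1167
```

View pics/s11c.png

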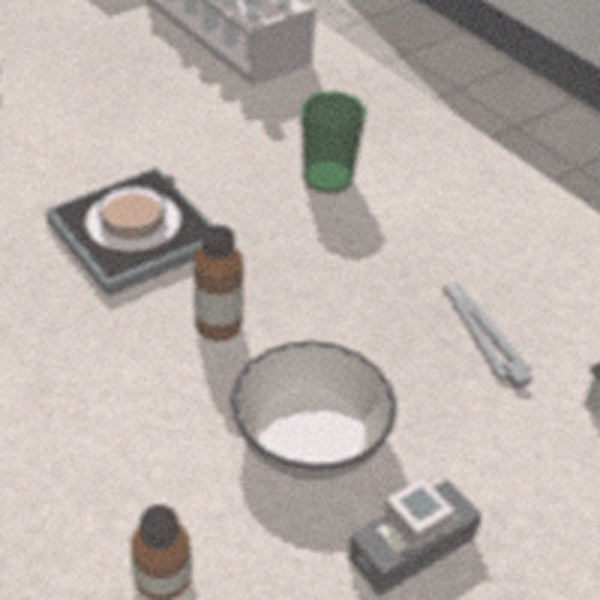

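The side view shows all four things flat and upright. The cover box may sit a few mm towards the far end of the slide box, so I'll check that from close above with the wrist camera.

Emit:
step_arm:
  plan:
    - [[140, -255, -40, 0, 75], [140, -255, -40, 0, 75], [140, -255, -40, 0, 75], [140, -255, -40, 0, 75], [140, -255, -40, 0, 75], [140, -255, -40, 0, 75], [140, -255, -40, 0, 75], [140, -255, -40, 0, 75]]

```text
time: 21.05
tool_pos: [0.5242, -0.2816, 0.1917]
ee_rot: [-3.14, 0.007, -0.034]
wrist_force: [-0.7, 0.2, -1.2]
width: 0.0703
```

Emit:
step_arm:
  plan:
    - [[0, 0, 0, 0, 75], [0, 0, 0, 0, 75], [0, 0, 0, 0, 75]]

```text
time: 21.3
tool_pos: [0.5225, -0.2747, 0.1992]
ee_rot: [-3.142, -0.001, -0.028]
wrist_force: [0.6, -0.6, 0.4]
width: 0.0709
```

Run:
```python
from h import *
o=robot.get_obs();print(o["tool_pos"])
f,c=cam("wrist","pics/w12")
p=proj(c,(.592,-.274,.03));print(p)
x,y=int(max(p[0]-90,0)),int(max(p[1]-70,0));print(x,y)
crop("pics/w12.png","pics/w12c.png",x,y,x+180,y+140,4)
```

```text
[ 0.52249266 -0.2747397   0.19922407]
[319.5864032  121.56930608]
229 51
```

No pictures are left, so I'll measure this from the intensity profiles.

Run:
```python
from h import *
c=load("pics/w12");g=cv2.cvtColor(cv2.imread("pics/w12.png"),cv2.COLOR_BGR2GRAY)
p=proj(c,(.592,-.274,.03)).round().astype(int);print(p)
for o in(0,-10,10): print("col",p[0]+o,"rows 70-175",g[70:175,p[0]+o-1:p[0]+o+2].mean(1).astype(int).tolist())
r=int(proj(c,(.592,-.274,.052))[1]);print("row",r,"cols 285-355",g[r-1:r+2,285:355].mean(0).astype(int).tolist())
for q in (.043,.016,-.016,-.043):print(q,proj(c,(.592+q,-.274,.03)),proj(c,(.592+q,-.274,.052)))
```

```text
[320 122]
col 320 rows 70-175 [163, 166, 165, 166, 166, 165, 165, 166, 167, 129, 93, 99, 104, 104, 102, 103, 104, 103, 104, 103, 104, 103, 104, 103, 104, 103, 100, 110, 159, 173, 172, 170, 170, 170, 171, 171, 148, 159, 171, 172, 171, 173, 173, 150, 123, 118, 119, 119, 121, 121, 120, 121, 120, 120, 120, 119, 120, 120, 120, 121, 120, 120, 118, 119, 161, 173, 172, 172, 173, 155, 135, 131, 132, 132, 132, 147, 169, 135, 101, 100, 101, 103, 101, 102, 101, 102, 102, 102, 102, 102, 103, 103, 87, 98, 121, 130, 147, 154, 163, 167, 168, 168, 167, 166, 164]
col 310 rows 70-175 [162, 162, 162, 163, 164, 165, 166, 168, 169, 132, 95, 100, 103, 103, 103, 103, 102, 104, 103, 103, 105, 103, 103, 104, 103, 102, 102, 117, 159, 170, 169, 167, 169, 169, 170, 167, 144, 158, 172, 171, 171, 172, 173, 150, 124, 118, 118, 120, 120, 120, 120, 122, 121, 122, 122, 121, 122, 122, 122, 121, 123, 122, 120, 122, 160, 173, 172, 172, 173, 155, 134, 137, 157, 164, 160, 159, 159, 127, 100, 100, 101, 102, 101, 101, 101, 100, 101, 101, 101, 102, 101, 101, 86, 123, 160, 168, 167, 166, 165, 165, 165, 163, 164, 165, 168]
col 
[... 458 characters left out ...]
3, 103, 103, 104, 89, 97, 122, 128, 126, 123, 125, 148, 163, 165, 163, 164, 165]
row 122 cols 285-355 [124, 126, 127, 128, 129, 128, 126, 127, 127, 128, 128, 127, 125, 127, 129, 131, 129, 131, 165, 173, 171, 172, 173, 164, 131, 116, 117, 117, 119, 119, 119, 119, 120, 120, 121, 120, 120, 120, 120, 120, 120, 120, 117, 120, 164, 173, 172, 172, 175, 147, 94, 70, 115, 125, 124, 122, 125, 126, 125, 125, 124, 125, 127, 127, 128, 129, 126, 126, 124, 125]
0.043 [318.30706322  77.80347277] [318.01974588  75.69002059]
0.016 [319.12119182 105.65456557] [318.8958025  105.47240654]
-0.016 [320.03940884 137.06649219] [319.8805696  138.95050989]
-0.043 [320.77748831 162.31596723] [320.66962247 165.77512008]
```

From directly above, the slide box's top spans rows 79.5–162 and the cover's lid rows 106–139. Both match their predicted projections to within about 1 mm, so the cover box is centred. Handing in.

```bash
python3 -c "
from bench import robot
o=robot.get_obs();print(o['time'],abs(o['qvel']).max());print(robot.close_job())"
```

```text
21.35 0.020797556452278283
the job is handed in; nothing more can be done
None
```

The row is set out and I handed the job in at 21.4 s. By my last measurements every placing is inside its limits, but handing in reports no verdict.

| Item | Last measured position | Limit |
|---|---|---|
| Culture dish | about 1.5 mm from the plate centre | 10 mm |
| Tall bottle | 138 mm from the plate and 134 mm from the bowl, 2 mm off their line, upright | 150 mm each, 15 mm off line |
| Slide box | 116 mm from the bowl centre, 2 mm off the line, about 0.01 rad off square (measured before the cover box went on) | 103–133 mm, 15 mm, 0.2 rad |
| Cover-glass box | 1–3 mm from the slide box's centre | 10 mm |

- **Left alone:** the short bottle, jar, beaker and tweezers were not touched, and the last pictures showed nothing out of place. I did not measure them.
- **Cameras disagree:** the first top and side pair put heights 4–11 mm too low. I therefore placed things from the wrist views and used the top view as a check; those two agreed to about 3 mm (5 mm for the placed slide box).
- **Last check:** I had used all 16 pictures, so I checked the cover box along the slide box's length from pixel brightness instead; it is centred to about 1 mm. Across the box I only have the top view, which also shows it within about 1 mm.

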